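Lay out trimmer drive parts for reassembly

TASK

Lay the trimmer drive parts out on the rubber mat ready for reassembly. First pull the bottom spacer plate out through the slot of the magazine, leaving the other plates in it, and lay it flat in the rectangle in the middle of the mat; then set the bearing centrally on top of that plate. Put the clutch drum on the round mark between the plate and the clutch housing, and the bevel gear on the round mark between the plate and the gear head, both the same way up as found, and leave the oil bottle alone.

Things in the scene. Friction and masses are not known exactly. Their poses are not given: they have to be found in the camera images.
- mat: Fixed black rubber mat, 130 (x) by 340 (y) mm, 4 mm thick, lying on the bench; origin at the centre of its underside, x across the mat (away from the robot, give or take its yaw), y along it, z up. Printed on it in thin grey lines: a rectangle 100 (x) by 56 (y) mm at its centre, and two round marks of 64 mm diameter centred at y = +110 mm and y = -110 mm (x = 0). The marks have no height.
- clutch_housing: Fixed bell-shaped aluminium clutch housing standing on the bench just past one end of the mat (either end, in line with the marks, about 225 mm from the mat's centre): 64 mm diameter at the foot, narrowing to 28 mm, 42 mm high. Origin at the centre of its underside.
- gear_head: Fixed aluminium gear head, a 34 mm block 36 mm high with a short horizontal 30 mm tube stub on its +x side, ending 36 mm from the origin, and a round 40 mm flange on top (45 mm high in all), standing on the bench past the other end of the mat, about 225 mm from its centre. Origin at the centre of the block's underside.
- magazine: Fixed dark steel stack magazine, 92 mm high, open on top, outlet to its own -x. Origin at bench level, z up; it spans x -20 to 80, y -29 to 29 mm. Inner floor at z = 60 mm, inside 92 by 50 mm (x -16 to 76). The 4 mm front wall leaves a slot 50 mm wide, 8.5 mm high above the floor: one plate slides out along -x. Holds three loose plates; with the bottom one out, the others drop.
- plate: The bottom plate of the stack, the one to take: loose aluminium, 90 (x) by 46 (y) by 6 mm, 65 g, small dark holes; origin at the centre of its underside, x along its length. At the start it lies on the magazine's floor (underside at 60 mm) and sticks 30 mm out past the front wall, overhanging freely: grip it there across its 46 mm width. Pulling it about 65 mm along the magazine's -x frees it.
- plate_top: The top plate of the stack, same size and origin as the plate to take, 12 mm above it at the start (underside 72 mm above the bench). A third such plate lies between them. Both stay in the magazine, which they do by themselves, dropping 6 mm.
- bearing: Loose ball bearing lying flat: a steel ring 42 mm outside, 20 mm inside, 12 mm high, about 80 g. Origin at the centre of its underside, z up.
- drum: Loose clutch drum: a bright steel cup, 56 mm diameter, 26 mm high, 4 mm wall, open side up, with a small dark boss inside, about 150 g. Origin at the centre of its underside, z up.
- bevel_gear: Loose steel bevel gear lying with its wide face down: a 44 mm diameter rim, 10 mm high, then a toothed cone narrowing to a 20 mm hub, 27 mm high in all, about 100 g. Origin at the centre of its underside, z up.
- oil_bottle: Bystander: white plastic oil bottle, 56 mm diameter, 140 mm high, standing on the robot's left side of the bench. Origin at the centre of its underside.
Not all that is in view belongs to the job. Leave any blue or orange look-alike of the bevel_gear alone.

How it is judged:
On the way, in this order (a step that is already met when the one before it is completed fails the run):
1. the bottom plate lies flat in the rectangle in the middle of the mat (x of plate in the frame of mat between -0.013 and 0.013 m and y of plate in the frame of mat between -0.013 and 0.013 m and z of plate in the frame of mat between 0.001 and 0.007 m and angle between the x axis of plate and the x axis of mat, either way round below 0.17 rad and angle between plate's own z axis and vertical below 0.12 rad), for 0.2 s.
2. the bearing lies on top of the plate (horizontal distance between bearing and plate below 0.01 m and z of bearing in the frame of plate between 0.003 and 0.009 m and angle between bearing's own z axis and vertical below 0.12 rad), for 0.2 s.
At the end, for the whole second after the job is handed in: Plate flat in the rectangle (13 mm along each mat axis, 0.17 rad); bearing flat on it (10 mm off centre); drum on the round mark by the clutch housing, gear on that by the gear head, upright (13 mm each axis); top plate flat in the magazine, one plate lower; all at rest (all of step 1 and all of step 2 and x of drum in the frame of mat between -0.013 and 0.013 m and (y of drum in the frame of mat between 0.097 and 0.123 m or y of drum in the frame of mat between -0.123 and -0.097 m) and horizontal distance between drum and clutch_housing below 0.17 m and z of drum in the frame of mat between 0.001 and 0.007 m and angle between each of drum, bevel_gear, plate_top's own z axis and vertical below 0.12 rad and x of bevel_gear in the frame of mat between -0.013 and 0.013 m and (y of bevel_gear in the frame of mat between 0.097 and 0.123 m or y of bevel_gear in the frame of mat between -0.123 and -0.097 m) and horizontal distance between bevel_gear and gear_head below 0.17 m and z of bevel_gear in the frame of mat between 0.001 and 0.007 m and x of plate_top in the frame of magazine between 0.024 and 0.036 m and y of plate_top in the frame of magazine between -0.006 and 0.006 m and z of plate_top in the frame of magazine between 0.063 and 0.069 m and linear speed of each of plate, bearing, drum, bevel_gear, plate_top below 0.01 m/s); the robot touches nothing.
It fails at once if the oil bottle is pushed more than 30 mm or tipped (distance of oil_bottle from where it was at the start of the episode above 0.03 m or angle between oil_bottle's own z axis and vertical above 0.3 rad).
It also fails if it takes over 106 s, if anything falls off the work surface, if the arm or the gripper's body presses on something with over 40 N, if the wrist force passes 120 N, or if a joint passes its speed limit or range.

ROBOT

A 6-joint arm with a two-finger parallel gripper is mounted at the origin on the work surface. World frame = base frame: x ahead of the robot, y to its left, z up, the work surface at z = 0. Lengths are in m, angles in rad, forces in N, time in s.
With the tool pointing down it reaches from about 0.375 to 0.925 m from the base axis. Payload 5.7 kg.
Tool frame: the origin (TCP) lies on the centre line of the jaws, within the pads' length; the fingertips stand 25 mm ahead of it and the grasp point (between the pads) lies 6 mm ahead of it; z points along the fingers, y is the line along which they close (so a half turn about z gives the same grasp; the last joint's range is limited). The gripper opens to 88 mm and grips with 3 to 60 N. Pads are 20 mm wide; open, the fingers measure 115 mm over their backs; the gripper's body (75 mm by 178 mm) begins 61 mm behind the grasp point.
Start: joints at [-1.335, 0.359, 1.51, -0, 1.272, -0.115], TCP at [0.206, -0.563, 0.248] pointing down, gripper open.
Joint ranges: [-2.97, 2.97], [-1.01, 2.36], [0.21, 2.38], [-0.96, 4.11], [0.2, 2.71], [-2.98, 2.98]. Speed limits (rad/s): [2.39, 2.39, 3.14, 3.14, 3.14, 3.14].

INTERFACE

Orientations are given as a unit quaternion [w, x, y, z].
In Python, from cell import readout, imaging, robot gives the robot as it stands.
- The arm moves only by the tool drive_tool, never from a script. Its argument "series" is a list of rows, each an object of numbers: "x", "y", "z": the shift along the tool's x, y, z in cm; "rx", "ry", "rz": the turn, a rotation vector about the tool's x, y, z in rad. A call has exactly 10 rows; each row shifts and turns the commanded pose from where the row before left it, along the tool's axes as they then stand; what a row does not reach is not made up. A row lasts 1/8 s, in which the tool goes at most 62.5 mm and 10.7 degrees, less where a joint would pass 70% of its speed; a pose out of reach is approached as far as the arm can. A call with a gripper value outside its range is refused whole. "grip" is the opening, from 0 (shut) to 1 (fully open), set as the call begins (left out, the last holds). The fingers move at their own pace and stop on an object; "grip_force" is the grip in N (left out, the last holds). Time passes only in rows, so rows that do not move let the fingers close, or fill a call up. It gives the time, the measured TCP pose, the force, the opening and the grip force at its end, in the units of the state.
- readout.state(): the state, without advancing time (a new reading comes with each control period).
- imaging.get_image(name): name is "side" or "top" or "wrist"; returns the picture (400x640x3 uint8, red, green, blue); there is no depth.
- imaging.camera_info(name): a dict with "vfov" (degrees; the focal length in pixels is half the picture's height over the tangent of half this angle, whatever the lens; pixels are square), "cx", "cy" (the principal point, pixels), "R" (3x3) and "t" (3): a world point X has camera coordinates R X + t. Camera axes: x right, y down, z forward; pixel columns grow to the right and rows downward; lengths in m; the calibration is good to about 2 mm. A picture is of the moment at which its call begins: read the wrist's pose just before it. camera_info takes no time and is no camera call; for the wrist camera it gives the pose at the moment of the call.
- robot.sign_off(): hands the job in; it is judged then, once.
The state is a dict: "clock": time; "joints": joint angles; "qvel": joint speeds; "tau": joint torques, N m; "ee_pos": TCP position; "ee_rot": TCP orientation; "wrist_force": force on the tool from outside, world axes, zero at the start; "wrist_torque": the same for the moment, N m; "width": finger opening in m; "grip_force": force on a finger pad.
Only numpy, scipy, OpenCV 4.12 (cv2) and the standard library are available. Lean on these libraries where they do the work, as an engineer would, in place of code of your own. Each camera call takes 0.05 s, during which the arm holds its last target. There are 200 camera calls.

## Working session

There is one attempt and no reset: what is moved stays moved. The work goes in short steps, Python scripts to look and compute and a tool call to move; the robot and the scene stay as the last step left them, time stands still between calls to the robot, and variables do not carry over. Pictures are saved under pics/ and viewed, at most 14 in all, crops included, and the job is handed in when it is done.

Besides the shell and the picture viewer there is one more tool, called after ">>>" as name([rows], argument=value, ...), one row to a line, values as JSON. drive_tool: Moves the arm, as the interface text tells. Its arguments: {"type":"object","properties":{"series":{"type":"array"},"grip":{"type":"number"},"grip_force":{"type":"number"}},"required":["series"]}

```bash
ls; mkdir -p pics; python3 - <<'E'
from cell import readout, imaging, robot
import cv2,numpy as np
s=readout.state();print(s['clock'],s['ee_pos'],s['ee_rot'],s['width'])
for n in('side','top'):
    im=imaging.get_image(n);c=imaging.camera_info(n);cv2.imwrite(f'pics/{n}0.png',im[:,:,::-1])
    print(n,{k:np.round(v,4).tolist() if not isinstance(v,str) else v for k,v in c.items()})
E
```

```text
pics
0.0 [ 0.20603278 -0.56284004  0.24682066] [-9.06624792e-04  9.84656386e-01  1.74502082e-01 -4.92157372e-05] 0.08786114369447685
side {'vfov': 54.3454, 'cx': 326.3929, 'cy': 197.2405, 'R': [[-0.8255, -0.5643, -0.011], [-0.4159, 0.6213, -0.664], [0.3816, -0.5436, -0.7476]], 't': [0.531, 0.1832, 1.1174]}
top {'vfov': 53.7338, 'cx': 323.6154, 'cy': 201.7392, 'R': [[-0.0271, -0.9996, 0.0106], [-0.9892, 0.0253, -0.1441], [0.1438, -0.0144, -0.9895]], 't': [0.1345, 0.5451, 1.1529]}
```

View pics/side0.png

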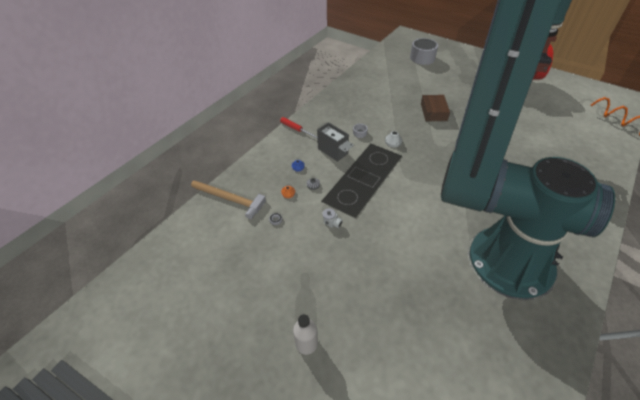

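View pics/top0.png

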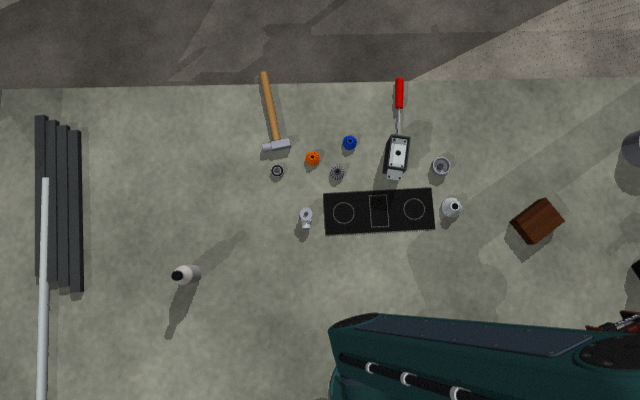

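Top view: the mat is centred at (379,211), the gear head is at (306,217) and the clutch housing at (452,207). The magazine is at (398,155) with its plate sticking out towards the mat, and the oil bottle is at (185,274).

Things that could be mistaken:
- **Bevel gear:** grey (337,173), with look-alikes in blue (350,143) and orange (312,157).
- **Bearing:** (277,171).
- **Drum:** (441,165). The pot at the right edge is far too big, and the clutch housing at (452,207) stands by the mat's end.

I choose the grey gear, the ring at 277 and the cup at 441.

```bash
cat > h.py <<'E'
from cell import readout, imaging, robot
import cv2,numpy as np
from scipy.spatial.transform import Rotation as Ro
def cam(n):
    c=imaging.camera_info(n); c['f']=200/np.tan(np.radians(c['vfov'])/2)
    c['R']=np.array(c['R']);c['t']=np.array(c['t']);c['o']=-c['R'].T@c['t'];return c
def ray(c,u,v): return c['R'].T@np.array([(u-c['cx'])/c['f'],(v-c['cy'])/c['f'],1.])
def plane(c,u,v,z):
    d=ray(c,u,v); return c['o']+d*(z-c['o'][2])/d[2]
def proj(c,X):
    p=c['R']@np.array(X)+c['t']; return c['f']*p[:2]/p[2]+[c['cx'],c['cy']]
def tri(c1,p1,c2,p2):
    A=[];b=[]
    for c,p in((c1,p1),(c2,p2)):
        d=ray(c,*p);d/=np.linalg.norm(d);M=np.eye(3)-np.outer(d,d);A.append(M);b.append(M@c['o'])
    return np.linalg.lstsq(np.vstack(A),np.hstack(b),rcond=None)[0]
def tool():
    s=readout.state();w,x,y,z=s['ee_rot'];return np.array(s['ee_pos']),Ro.from_quat([x,y,z,w])
def delta(target,yaw=None):
    """tool-frame shift in cm to a TCP target; rz to bring tool y-axis to world angle yaw (mod pi)"""
    p,R=tool(); y=R.as_matrix()[:,1]; out=np.round(R.inv().apply(np.array(target)-p)*100,2)
    a=0
    if yaw is not None:
        a=yaw-np.arctan2(y[1],y[0]); a=(a+np.pi/2)%np.pi-np.pi/2; a=-a
    return out.tolist(),round(float(a),3)
def snap(n,name):
    c=cam(n); im=np.ascontiguousarray(imaging.get_image(n)[:,:,::-1]); cv2.imwrite(f'pics/{name}.png',im); np.savez(f'pics/{name}.npz',**{k:np.array(v) for k,v in c.items() if not isinstance(v,str)}); return c,im
def load(name):
    d=np.load(f'pics/{name}.npz'); return {k:d[k] for k in d.files}, cv2.imread(f'pics/{name}.png')
E
python3 - <<'E'
from h import *
t=cam('top');s=cam('side')
for n,a,b in[('mat',(379,211),(362,180)),('gear',(337,173),(313,184)),('bearing',(277,171),(276,219)),('drum',(441,165),(360,132)),('mag',(398,155),(333,140)),('ghead',(306,217),(332,218)),('chous',(452,207),(393,138)),('bottlebase',(193,273),(306,346))]:
    print(n,plane(t,*a,0.01).round(3),tri(t,a,s,b).round(3))
w=cam('wrist');p,R=tool();print(w['f'],w['cx'],w['cy'],'cam in tool',R.inv().apply(w['o']-p).round(3),(w['R']@R.as_matrix()).round(3))
print(R.as_matrix().round(3))
E
```

```text
mat [ 0.519 -0.05   0.01 ] [ 0.525 -0.053 -0.013]
gear [0.642 0.075 0.01 ] [0.644 0.076 0.011]
bearing [0.653 0.263 0.01 ] [0.654 0.263 0.01 ]
drum [ 0.66  -0.253  0.01 ] [ 0.661 -0.255  0.003]
mag [ 0.696 -0.119  0.01 ] [ 0.686 -0.109  0.053]
ghead [0.507 0.175 0.01 ] [0.504 0.174 0.027]
chous [ 0.526 -0.277  0.01 ] [ 0.526 -0.272  0.023]
bottlebase [0.347 0.518 0.01 ] [ 0.346  0.524 -0.01 ]
279.0836949215352 319.49669438683657 197.5532081163769 cam in tool [ 0.072  0.    -0.137] [[-0.     1.     0.001]
 [-0.965 -0.    -0.263]
 [-0.263 -0.001  0.965]]
[[ 0.939  0.344 -0.   ]
 [ 0.344 -0.939  0.002]
 [ 0.    -0.002 -1.   ]]
```

>>> drive_tool([
  {"rz":0.175,"z":-2.5},
  {"rz":0.175,"z":-2.5},
  {"x":4,"y":-4.7},
  {"x":4,"y":-4.7},
  {"x":4,"y":-4.7},
  {"x":4,"y":-4.7},
  {"x":4,"y":-4.7},
  {"x":4,"y":-4.7},
  {"x":4,"y":-4.7},
  {"x":4,"y":-4.7},
])

```text
invalid input
```

```bash
python3 - <<'E'
from h import *
c,im=snap('wrist','w1');print(tool()[0],tool()[1].as_matrix().round(3).tolist(),readout.state()['qvel'])
E
```

```text
[ 0.20607352 -0.56295356  0.24699316] [[0.939, 0.344, -0.0], [0.344, -0.939, 0.001], [0.0, -0.001, -1.0]] [-0.00238278 -0.00076708 -0.00223029  0.00059255 -0.00069982  0.00071304]
```

>>> drive_tool([
  {"x":0.5,"y":-5},
  {"x":0.5,"y":-5},
  {"x":0.5,"y":-5},
  {"x":0.5,"y":-5},
  {"x":0.5,"y":-5},
  {"x":0.5,"y":-5},
  {},
  {},
  {},
  {},
])

```text
invalid input
```

```bash
python3 - <<'E'
from h import *
c,im=snap('wrist','w2');print(tool()[0],tool()[1].as_matrix().round(3).tolist(),readout.state()['qvel'])
E
```

```text
[ 0.20608995 -0.5630868   0.24711258] [[0.939, 0.344, -0.0], [0.344, -0.939, 0.001], [0.0, -0.001, -1.0]] [-0.00122249 -0.00323534 -0.00483513  0.00033306  0.00081879 -0.00083066]
```

View pics/w1.png

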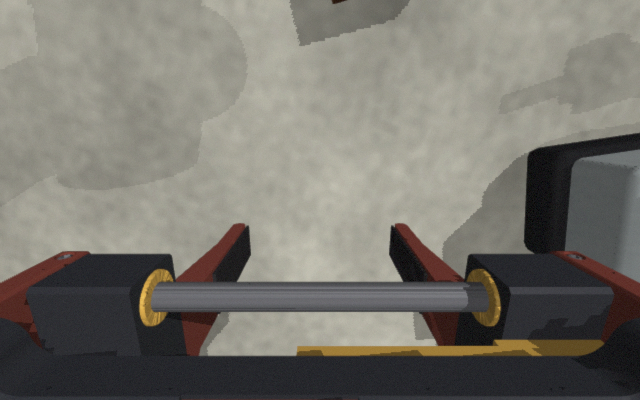

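View pics/w2.png

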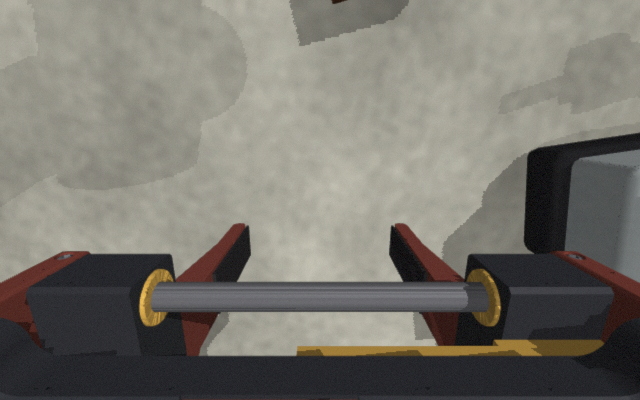

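The moves were refused, so the arm did not move; these two pictures show only bare bench, with the gripper blocking rows below about 220. I'll give all six numbers in each row.

>>> drive_tool([
  {"x":0,"y":0,"z":-2.5,"rx":0,"ry":0,"rz":0.175},
  {"x":0,"y":0,"z":-2.5,"rx":0,"ry":0,"rz":0.175},
  {"x":4,"y":-4.7,"z":0,"rx":0,"ry":0,"rz":0},
  {"x":4,"y":-4.7,"z":0,"rx":0,"ry":0,"rz":0},
  {"x":4,"y":-4.7,"z":0,"rx":0,"ry":0,"rz":0},
  {"x":4,"y":-4.7,"z":0,"rx":0,"ry":0,"rz":0},
  {"x":4,"y":-4.7,"z":0,"rx":0,"ry":0,"rz":0},
  {"x":4,"y":-4.7,"z":0,"rx":0,"ry":0,"rz":0},
  {"x":4,"y":-4.7,"z":0,"rx":0,"ry":0,"rz":0},
  {"x":4,"y":-4.7,"z":0,"rx":0,"ry":0,"rz":0},
])

```text
clock: 1.45
ee_pos: [0.5269, -0.1855, 0.2977]
ee_rot: [0.0, 1.0, 0.0, 0.0]
wrist_force: [0.5, -0.4, -0.6]
width: 0.088
grip_force: 0.0
```

```bash
python3 - <<'E'
from h import *
imaging.get_image('wrist')
c,im=snap('wrist','w1b');print(tool()[0],np.abs(readout.state()['qvel']).max())
E
```

```text
[ 0.52891126 -0.18249188  0.29749921] 0.08065136257581577
```

>>> drive_tool([
  {"x":0.5,"y":-5,"z":0,"rx":0,"ry":0,"rz":0},
  {"x":0.5,"y":-5,"z":0,"rx":0,"ry":0,"rz":0},
  {"x":0.5,"y":-5,"z":0,"rx":0,"ry":0,"rz":0},
  {"x":0.5,"y":-5,"z":0,"rx":0,"ry":0,"rz":0},
  {"x":0.5,"y":-5,"z":0,"rx":0,"ry":0,"rz":0},
  {"x":0.5,"y":-5,"z":0,"rx":0,"ry":0,"rz":0},
  {"x":0,"y":0,"z":0,"rx":0,"ry":0,"rz":0},
  {"x":0,"y":0,"z":0,"rx":0,"ry":0,"rz":0},
  {"x":0,"y":0,"z":0,"rx":0,"ry":0,"rz":0},
  {"x":0,"y":0,"z":0,"rx":0,"ry":0,"rz":0},
])

```text
clock: 2.8
ee_pos: [0.5557, 0.1116, 0.2977]
ee_rot: [0.0, 1.0, -0.0, -0.0]
wrist_force: [-0.9, 0.3, 0.5]
width: 0.0877
grip_force: 0.0
```

```bash
python3 - <<'E'
from h import *
c,im=snap('wrist','w2b');print(tool()[0],np.abs(readout.state()['qvel']).max())
_,a=load('w1b')
cv2.imwrite('pics/w12.png',cv2.resize(np.vstack([a[:240],im[:240]]),(800,600)))
E
```

```text
[0.55565074 0.11175492 0.2977038 ] 0.005109582329550922
```

View pics/w12.png

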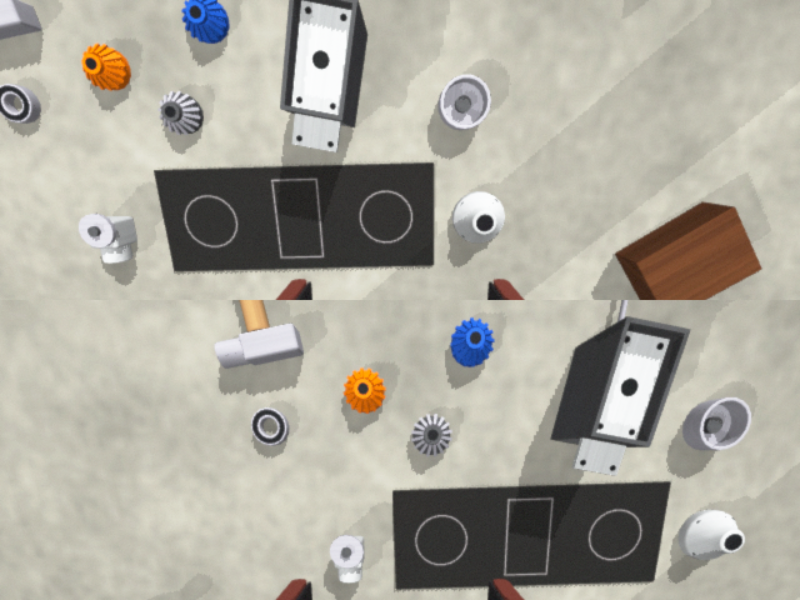

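w1b, halved to native pixels: the plate's front corners are at (234,118) and (269,121), the drum rim is centred at (372,81), the gear hub is at (135,89) and the bearing is at (13,82). In w2b the plate's front corners are at (459,134) and (494,140), the gear is at (346,107), the bearing at (215,101) and the drum at (579,98). The grey toothed cone is clearly the steel gear, and the dark ring is the bearing.

```bash
cat > m1.py <<'E'
from h import *
c1,a=load('w1b');c2,b=load('w2b')
def marks(im):
    g=cv2.cvtColor(im,cv2.COLOR_BGR2GRAY); g[225:]=255
    d=cv2.morphologyEx((g<75).astype(np.uint8),cv2.MORPH_CLOSE,np.ones((5,5)))
    cs,_=cv2.findContours(d,cv2.RETR_EXTERNAL,cv2.CHAIN_APPROX_NONE)
    cs=[x for x in cs if cv2.boundingRect(x)[1]+cv2.boundingRect(x)[3]>150]
    k=max(cs,key=cv2.contourArea); m=np.zeros_like(g);cv2.drawContours(m,[cv2.convexHull(k)],-1,255,-1)
    m=cv2.erode(m,np.ones((5,5)))
    bg=cv2.medianBlur(g,15); l=((g.astype(int)-bg>25)&(m>0)).astype(np.uint8)
    cs,_=cv2.findContours(l,cv2.RETR_EXTERNAL,cv2.CHAIN_APPROX_NONE)
    out=[]
    for x in cs:
        bb=cv2.boundingRect(x)
        if bb[2]>25 and bb[3]>25: out.append((bb,x))
    return sorted(out,key=lambda o:o[0][0])
def meas(im):
    r=[]
    for bb,x in marks(im):
        if bb[3]/bb[2]>1.2:
            q=cv2.approxPolyDP(cv2.convexHull(x),6,True)[:,0].astype(float); r.append(('R',q))
        else: r.append(('C',np.array(cv2.fitEllipse(x)[0])))
    return r
if __name__=='__main__':
  for c,im in((c1,a),(c2,b)):
    for k,q in meas(im):
        P=np.array([plane(c,*p,0.004)[:2] for p in np.atleast_2d(q)]); print(k,P.round(4).tolist(),P.mean(0).round(4))
  r1,r2=meas(a),meas(b)
  for (k,p),(k2,q) in zip(r1,r2):
    if k=='C' and k2=='C': print('tri',tri(c1,p,c2,q).round(4))
  def cor(im,p):
    g=cv2.cvtColor(im,cv2.COLOR_BGR2GRAY);return cv2.cornerSubPix(g,np.float32([p]),(3,3),(-1,-1),(3,30,.01))[0]
  for n,p,q in(('pl L',(234,117.6),(459,134)),('pl R',(269,121),(494,140)),('hole L',(241.6,108),(466,130)),('hole R',(266.4,111),(490,134))):
    p2,q2=cor(a,p),cor(b,q); print(n,p2.round(1),q2.round(1),tri(c1,p2,c2,q2).round(4))
  for n,p,q in(('drum',(372,81),(579,98)),('gear',(135,89),(346,107)),('bearing',(13,82),(215,101)),('chous',(388,178),(586,193)),('ghead',(78,185),(276,202))):
    print(n,tri(c1,p,c2,q).round(4))
E
python3 m1.py
```

```text
C [[0.5197, 0.0592]] [0.5197 0.0592]
R [[0.5737, -0.0771], [0.4738, -0.081], [0.4718, -0.0243], [0.5705, -0.0205]] [ 0.5225 -0.0507]
C [[0.5264, -0.161]] [ 0.5264 -0.161 ]
C [[0.5194, 0.0588]] [0.5194 0.0588]
R [[0.5729, -0.0774], [0.4734, -0.0806], [0.4717, -0.0251], [0.5714, -0.022]] [ 0.5224 -0.0513]
C [[0.5263, -0.1614]] [ 0.5263 -0.1614]
tri [0.5197 0.0589 0.0047]
tri [ 0.5265 -0.161   0.0046]
pl L [234.  117.6] [459.2 134.1] [ 0.6099 -0.0693  0.0649]
pl R [269. 121.] [494. 140.] [ 0.6042 -0.1142  0.0674]
hole L [241.6 110.9] [465.3 132.6] [ 0.615  -0.0786  0.0624]
hole R [266.4 111. ] [491.7 132. ] [ 0.6153 -0.111   0.0654]
drum [ 0.6583 -0.2502  0.0233]
gear [0.6464 0.0746 0.0288]
bearing [0.6569 0.2633 0.0063]
chous [ 0.5263 -0.2769  0.0408]
ghead [0.5124 0.1761 0.0364]
```

```bash
python3 - <<'E'
from h import *
print(delta((0.58,-0.09,0.2)))
for nm in('w1b','w2b'):
    c,im=load(nm); g=cv2.cvtColor(im,cv2.COLOR_BGR2GRAY)
    pts=[]
    x0,x1=(225,290) if nm=='w1b' else (450,545)
    m=(g<90).astype(np.uint8)
    n,l,s,ce=cv2.connectedComponentsWithStats(m)
    for i in range(1,n):
        if x0<ce[i][0]<x1 and ce[i][1]<145 and 4<=s[i][4]<200: pts.append(ce[i].round(1).tolist()); print(nm,ce[i].round(1),s[i][4],'z78',plane(c,*ce[i],.078)[:2].round(4),'z66',plane(c,*ce[i],.066)[:2].round(4))
E
```

```text
([2.45, 20.17, 9.77], 0.0)
w1b [267.5   2.2] 138 z78 [ 0.7322 -0.1199] z66 [ 0.7365 -0.1179]
w1b [246.1   8. ] 20 z78 [ 0.7265 -0.0957] z66 [ 0.7307 -0.0928]
w1b [274.4  13.6] 17 z78 [ 0.721  -0.1272] z66 [ 0.725  -0.1254]
w1b [256.3  47.3] 125 z78 [ 0.6866 -0.1049] z66 [ 0.6894 -0.1024]
w1b [239.1  79.4] 11 z78 [ 0.652  -0.0825] z66 [ 0.6536 -0.0792]
w1b [265.8  84.5] 10 z78 [ 0.6464 -0.1141] z66 [ 0.6478 -0.1119]
w1b [233.3  89. ] 9 z78 [ 0.6412 -0.0748] z66 [ 0.6425 -0.0713]
w1b [239.  110.2] 10 z78 [ 0.6169 -0.0799] z66 [ 0.6173 -0.0765]
w1b [264. 115.] 9 z78 [ 0.6113 -0.1103] z66 [ 0.6116 -0.1079]
w2b [501.3  31.2] 18 z78 [ 0.7265 -0.0961] z66 [ 0.7299 -0.1031]
w2b [527.7  36.7] 17 z78 [ 0.7208 -0.1273] z66 [ 0.724  -0.1353]
w2b [503.1  69.3] 127 z78 [ 0.6864 -0.1051] z66 [ 0.6884 -0.1124]
w2b [479.5 100.7] 12 z78 [ 0.6515 -0.0825] z66 [ 0.6523 -0.089 ]
w2b [505.  105.2] 10 z78 [ 0.6463 -0.1143] z66 [ 0.6469 -0.1219]
w2b [465.9 129.7] 12 z78 [ 0.6174 -0.0707] z66 [ 0.6171 -0.0768]
w2b [489.6 134.1] 11 z78 [ 0.612  -0.1011] z66 [ 0.6115 -0.1082]
```

>>> drive_tool([
  {"x":0.3,"y":2.5,"z":-0.6,"rx":0,"ry":0,"rz":0},
  {"x":0.3,"y":2.5,"z":1.0,"rx":0,"ry":0,"rz":0},
  {"x":0.3,"y":2.5,"z":1.0,"rx":0,"ry":0,"rz":0},
  {"x":0.3,"y":2.5,"z":1.4,"rx":0,"ry":0,"rz":0},
  {"x":0.3,"y":2.5,"z":1.4,"rx":0,"ry":0,"rz":0},
  {"x":0.3,"y":2.5,"z":1.4,"rx":0,"ry":0,"rz":0},
  {"x":0.3,"y":2.5,"z":1.4,"rx":0,"ry":0,"rz":0},
  {"x":0.3,"y":2.6,"z":1.4,"rx":0,"ry":0,"rz":0},
  {"x":0,"y":0,"z":1.4,"rx":0,"ry":0,"rz":0.126},
  {"x":0,"y":0,"z":0,"rx":0,"ry":0,"rz":0},
])

```text
clock: 4.1
ee_pos: [0.5788, -0.0887, 0.1986]
ee_rot: [-0.0, 0.998, -0.063, -0.001]
wrist_force: [0.7, 0.2, -1.2]
width: 0.0877
grip_force: 0.0
```

```bash
python3 - <<'E'
from h import *
imaging.get_image('wrist');imaging.get_image('wrist')
c,im=snap('wrist','w3');print(tool()[0],np.abs(readout.state()['qvel']).max())
cv2.imwrite('pics/w3c.png',cv2.resize(im[:240],(800,300)))
E
```

```text
[ 0.58007208 -0.08822086  0.20027945] 0.00849385794908095
```

View pics/w3c.png

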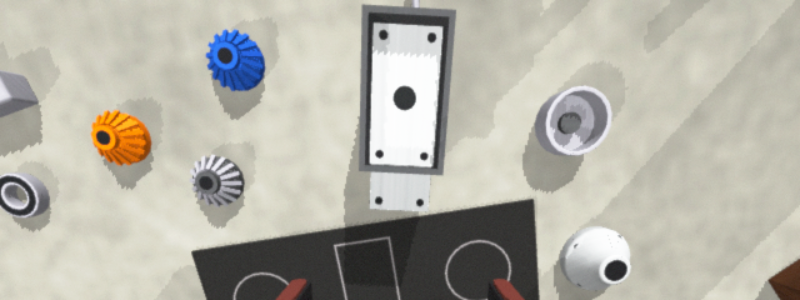

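Plan view: hole pairs give magazine yaw ≈ -0.177 rad. The bottom plate's centre is (0.652,-0.099), 35 mm from the top plate's centre, as it should be, with its top at 66 mm. Mat centre is (0.523,-0.051), yaw +0.031.

>>> drive_tool([
  {"x":0,"y":0,"z":0,"rx":0,"ry":0,"rz":0.051},
  {"x":2.0,"y":-0.1,"z":0,"rx":0,"ry":0,"rz":0},
  {"x":2.0,"y":-0.1,"z":0,"rx":0,"ry":0,"rz":0},
  {"x":0,"y":0,"z":2.0,"rx":0,"ry":0,"rz":0},
  {"x":0,"y":0,"z":2.0,"rx":0,"ry":0,"rz":0},
  {"x":0,"y":0,"z":2.0,"rx":0,"ry":0,"rz":0},
  {"x":0,"y":0,"z":2.0,"rx":0,"ry":0,"rz":0},
  {"x":0,"y":0,"z":1.4,"rx":0,"ry":0,"rz":0},
  {"x":0,"y":0,"z":1.0,"rx":0,"ry":0,"rz":0},
  {"x":0,"y":0,"z":0,"rx":0,"ry":0,"rz":0},
])

```text
clock: 5.5
ee_pos: [0.6193, -0.093, 0.0953]
ee_rot: [-0.0, 0.996, -0.088, -0.0]
wrist_force: [0.5, 0.2, -1.0]
width: 0.0879
grip_force: 0.0
```

```bash
python3 - <<'E'
from h import *
print(delta((.6202,-.0934,.0845),np.pi/2-.177),tool()[0])
c,im=snap('wrist','w4')
cv2.imwrite('pics/w4c.png',cv2.resize(im[:400,120:520],(600,600)))
E
```

```text
([0.1, 0.02, 1.08], 0.001) [ 0.61930139 -0.09302747  0.0952846 ]
```

View pics/w4c.png

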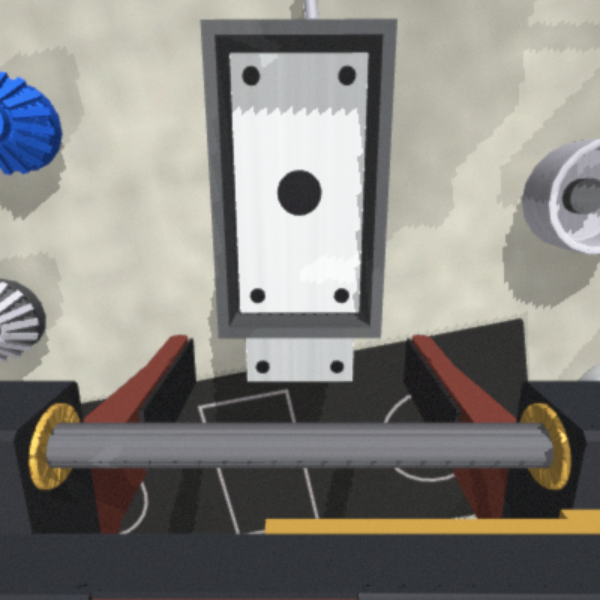

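The jaws are square to the plate and centred on it (plate centre column 300, jaw centre 299 in the crop). Next I go down 1 cm and close.

>>> drive_tool([
  {"x":0.1,"y":0,"z":0.5,"rx":0,"ry":0,"rz":0},
  {"x":0,"y":0,"z":0.5,"rx":0,"ry":0,"rz":0},
  {"x":0,"y":0,"z":0,"rx":0,"ry":0,"rz":0},
  {"x":0,"y":0,"z":0,"rx":0,"ry":0,"rz":0},
  {"x":0,"y":0,"z":0,"rx":0,"ry":0,"rz":0},
  {"x":0,"y":0,"z":0,"rx":0,"ry":0,"rz":0},
  {"x":0,"y":0,"z":0,"rx":0,"ry":0,"rz":0},
  {"x":0,"y":0,"z":0,"rx":0,"ry":0,"rz":0},
  {"x":0,"y":0,"z":0,"rx":0,"ry":0,"rz":0},
  {"x":0,"y":0,"z":0,"rx":0,"ry":0,"rz":0},
])

```text
clock: 6.8
ee_pos: [0.6205, -0.0934, 0.0857]
ee_rot: [-0.0, 0.996, -0.088, -0.0]
wrist_force: [-0.3, -0.0, 0.1]
width: 0.0881
grip_force: 0.0
```

>>> drive_tool([
  {"x":0,"y":0,"z":0,"rx":0,"ry":0,"rz":0},
  {"x":0,"y":0,"z":0,"rx":0,"ry":0,"rz":0},
  {"x":0,"y":0,"z":0,"rx":0,"ry":0,"rz":0},
  {"x":0,"y":0,"z":0,"rx":0,"ry":0,"rz":0},
  {"x":0,"y":0,"z":0,"rx":0,"ry":0,"rz":0},
  {"x":0,"y":0,"z":0,"rx":0,"ry":0,"rz":0},
  {"x":0,"y":0,"z":0,"rx":0,"ry":0,"rz":0},
  {"x":0,"y":0,"z":0,"rx":0,"ry":0,"rz":0},
  {"x":0,"y":0,"z":0,"rx":0,"ry":0,"rz":0},
  {"x":0,"y":0,"z":0,"rx":0,"ry":0,"rz":0},
], grip=0, grip_force=40)

```text
clock: 8.05
ee_pos: [0.6205, -0.0933, 0.0857]
ee_rot: [-0.0, 0.996, -0.088, -0.0]
wrist_force: [-0.9, -0.2, -0.2]
width: 0.0454
grip_force: 40.0
```

>>> drive_tool([
  {"x":-0.5,"y":0,"z":0,"rx":0,"ry":0,"rz":0},
  {"x":-1,"y":0,"z":0,"rx":0,"ry":0,"rz":0},
  {"x":-1,"y":0,"z":0,"rx":0,"ry":0,"rz":0},
  {"x":-1,"y":0,"z":0,"rx":0,"ry":0,"rz":0},
  {"x":-1,"y":0,"z":0,"rx":0,"ry":0,"rz":0},
  {"x":-1,"y":0,"z":0,"rx":0,"ry":0,"rz":0},
  {"x":-1,"y":0,"z":0,"rx":0,"ry":0,"rz":0},
  {"x":-1,"y":0,"z":0,"rx":0,"ry":0,"rz":0},
  {"x":-1,"y":0,"z":0,"rx":0,"ry":0,"rz":0},
  {"x":0,"y":0,"z":0,"rx":0,"ry":0,"rz":0},
])

```text
clock: 9.3
ee_pos: [0.5356, -0.0782, 0.0855]
ee_rot: [-0.0, 0.996, -0.088, -0.001]
wrist_force: [0.4, -0.0, -0.3]
width: 0.0453
grip_force: 40.0
```

```bash
python3 - <<'E'
from h import *
c,im=snap('wrist','w5')
cv2.imwrite('pics/w5c.png',cv2.resize(im[:300,120:520],(600,450)))
# grasp frame: plate centre 32 mm ahead of the TCP along tool x
m=np.array([.5228,-.051]); y=.031
t=m-.032*np.array([np.cos(y),np.sin(y)])
p,R=tool(); print(p,'target',t, delta((t[0],t[1],.15),np.pi/2+y))
print(readout.state()['width'])
E
```

```text
[ 0.53655618 -0.07839366  0.08569692] target [ 0.49081537 -0.05199184] ([-4.97, -1.8, -6.43], -0.207)
0.04546358947621762
```

View pics/w5c.png

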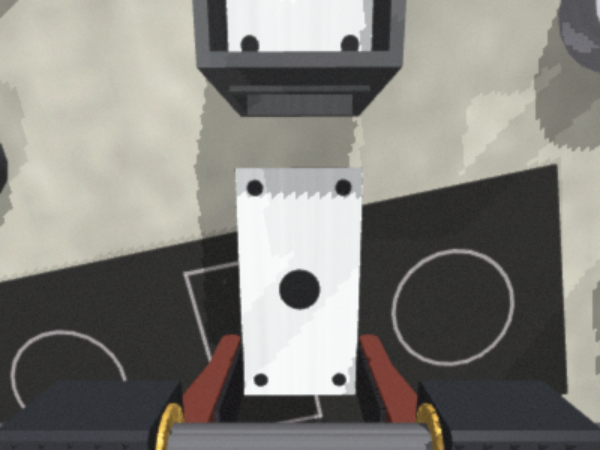

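The plate is out cleanly: its four holes and the centre hole, at crop (299,289), are visible. The other two plates have stayed in the magazine, and the slot shows the next one down. I check where the plate sits in the hand.

```bash
python3 - <<'E'
from h import *
c,im=load('w5');p,R=tool()
g=cv2.cvtColor(im,cv2.COLOR_BGR2GRAY)
for n,u,v in(('C',299,289),('FL',255,187),('FR',343,187),('NL',261,379),('NR',339,379)):
    X=plane(c,u/1.5+120,v/1.5,.066); print(n,R.inv().apply(X-p).round(4),X.round(4))
y=.031
e=np.array([np.cos(y),np.sin(y)]);f=np.array([np.sin(y),-np.cos(y)])
t=np.array([.5228,-.051])-.032*e; d=t-p[:2]; print('after rz: x,y cm',d@e*100,d@f*100,'z to .0315',(p[2]-.0315)*100)
E
```

```text
C [0.0312 0.     0.0197] [ 0.5672 -0.0839  0.066 ]
FL [ 0.0693 -0.0159  0.0197] [ 0.6076 -0.0749  0.066 ]
FR [0.0693 0.016  0.0197] [ 0.602  -0.1063  0.066 ]
NL [-0.007  -0.0156  0.0197] [ 0.5324 -0.0618  0.066 ]
NR [-0.007   0.0164  0.0197] [ 0.5268 -0.0933  0.066 ]
after rz: x,y cm -4.490049860221551 -2.7806872521063295 z to .0315 5.4196919992252806
```

>>> drive_tool([
  {"x":-1,"y":0,"z":0,"rx":0,"ry":0,"rz":0},
  {"x":-1,"y":0,"z":0,"rx":0,"ry":0,"rz":0},
  {"x":0,"y":0,"z":0,"rx":0,"ry":0,"rz":-0.104},
  {"x":0,"y":0,"z":0,"rx":0,"ry":0,"rz":-0.104},
  {"x":-1.2,"y":-1.1,"z":0,"rx":0,"ry":0,"rz":0},
  {"x":-1.2,"y":-1.1,"z":1.5,"rx":0,"ry":0,"rz":0},
  {"x":0,"y":0,"z":1.5,"rx":0,"ry":0,"rz":0},
  {"x":0,"y":0,"z":1.0,"rx":0,"ry":0,"rz":0},
  {"x":0,"y":0,"z":0,"rx":0,"ry":0,"rz":0},
  {"x":0,"y":0,"z":0,"rx":0,"ry":0,"rz":0},
])

```text
clock: 10.6
ee_pos: [0.493, -0.054, 0.0457]
ee_rot: [0.0, 1.0, 0.016, 0.0]
wrist_force: [-0.2, 0.1, -0.3]
width: 0.0452
grip_force: 40.0
```

```bash
python3 - <<'E'
from h import *
y=.031;e=np.array([np.cos(y),np.sin(y)])
t=np.array([.5228,-.051])-.0312*e
print(delta((*t,.0315),np.pi/2+y),tool()[0],readout.state()['wrist_force'])
E
```

```text
([-0.13, -0.21, 1.42], 0.0) [ 0.4929994  -0.0539934   0.04572893] [-0.1725716   0.14360174 -0.2952757 ]
```

>>> drive_tool([
  {"x":-0.1,"y":-0.2,"z":0.5,"rx":0,"ry":0,"rz":0},
  {"x":0,"y":0,"z":0.5,"rx":0,"ry":0,"rz":0},
  {"x":0,"y":0,"z":0.4,"rx":0,"ry":0,"rz":0},
  {"x":0,"y":0,"z":0,"rx":0,"ry":0,"rz":0},
  {"x":0,"y":0,"z":0,"rx":0,"ry":0,"rz":0},
  {"x":0,"y":0,"z":0,"rx":0,"ry":0,"rz":0},
  {"x":0,"y":0,"z":0,"rx":0,"ry":0,"rz":0},
  {"x":0,"y":0,"z":0,"rx":0,"ry":0,"rz":0},
  {"x":0,"y":0,"z":0,"rx":0,"ry":0,"rz":0},
  {"x":0,"y":0,"z":0,"rx":0,"ry":0,"rz":0},
])

```text
clock: 11.85
ee_pos: [0.4914, -0.0517, 0.0317]
ee_rot: [-0.0, 1.0, 0.016, 0.0]
wrist_force: [-0.4, 0.7, -0.9]
width: 0.0453
grip_force: 40.0
```

>>> drive_tool([
  {"x":0,"y":0,"z":0,"rx":0,"ry":0,"rz":0},
  {"x":0,"y":0,"z":0,"rx":0,"ry":0,"rz":0},
  {"x":0,"y":0,"z":0,"rx":0,"ry":0,"rz":0},
  {"x":0,"y":0,"z":0,"rx":0,"ry":0,"rz":0},
  {"x":0,"y":0,"z":0,"rx":0,"ry":0,"rz":0},
  {"x":0,"y":0,"z":0,"rx":0,"ry":0,"rz":0},
  {"x":0,"y":0,"z":-1,"rx":0,"ry":0,"rz":0},
  {"x":0,"y":0,"z":-3,"rx":0,"ry":0,"rz":0},
  {"x":0,"y":0,"z":-5,"rx":0,"ry":0,"rz":0},
  {"x":0,"y":0,"z":-5,"rx":0,"ry":0,"rz":0},
], grip=1)

```text
clock: 13.1
ee_pos: [0.491, -0.0516, 0.1736]
ee_rot: [-0.0, 1.0, 0.016, -0.0]
wrist_force: [-0.5, -0.1, -0.3]
width: 0.088
grip_force: 0.0
```

```bash
python3 - <<'E'
from h import *
for i in range(3): imaging.get_image('wrist')
c,im=snap('wrist','w6');print(tool()[0])
cv2.imwrite('pics/w6c.png',cv2.resize(im[:300,120:520],(600,450)))
E
```

```text
[ 0.49198028 -0.05188873  0.17297883]
```

View pics/w6c.png

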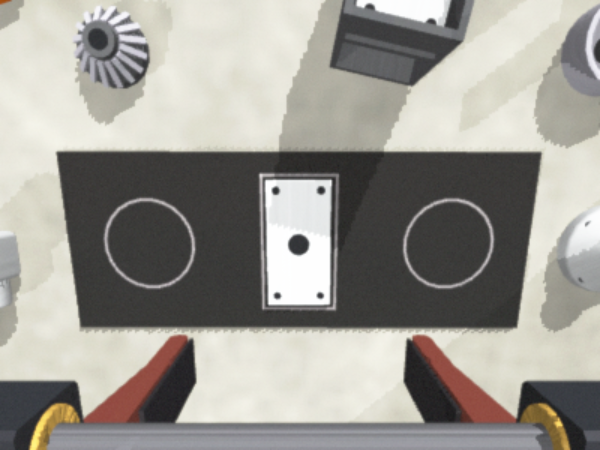

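The plate lies inside the rectangle (centre hole at crop (298,244), circles at (150,243) and (448,243)). Next is the bearing.

>>> drive_tool([
  {"x":1,"y":-2.6,"z":0,"rx":0,"ry":0,"rz":0},
  {"x":2,"y":-5.2,"z":0,"rx":0,"ry":0,"rz":0},
  {"x":2,"y":-5.2,"z":0,"rx":0,"ry":0,"rz":0},
  {"x":2,"y":-5.2,"z":0,"rx":0,"ry":0,"rz":0},
  {"x":2,"y":-5.2,"z":0,"rx":0,"ry":0,"rz":0},
  {"x":2,"y":-5.2,"z":0,"rx":0,"ry":0,"rz":0},
  {"x":0.8,"y":-2.4,"z":0,"rx":0,"ry":0,"rz":0},
  {"x":0,"y":0,"z":0,"rx":0,"ry":0,"rz":0},
  {"x":0,"y":0,"z":0,"rx":0,"ry":0,"rz":0},
  {"x":0,"y":0,"z":0,"rx":0,"ry":0,"rz":0},
])

```text
clock: 14.55
ee_pos: [0.5988, 0.2604, 0.1711]
ee_rot: [0.0, 1.0, 0.015, -0.001]
wrist_force: [-0.2, 0.9, -0.1]
width: 0.0877
grip_force: 0.0
```

```bash
python3 - <<'E'
from h import *
c6,_=load('w6')
for u,v,z in((298,244,.010),(150,243,.004),(448.5,243,.004)): print(plane(c6,u/1.5+120,v/1.5,z).round(4))
c,im=snap('wrist','w7');print(tool()[0])
u,v=proj(c,(.657,.263,.012));print(u,v)
s=im[int(v)-40:int(v)+40,int(u)-40:int(u)+40]
cv2.imwrite('pics/w7c.png',cv2.resize(s,(400,400)))
E
```

```text
[ 0.5232 -0.0508  0.01  ]
[0.5197 0.0583 0.004 ]
[ 0.5266 -0.1619  0.004 ]
[0.59906455 0.26054102 0.17146301]
318.46212004884677 134.82991419002204
```

View pics/w7c.png

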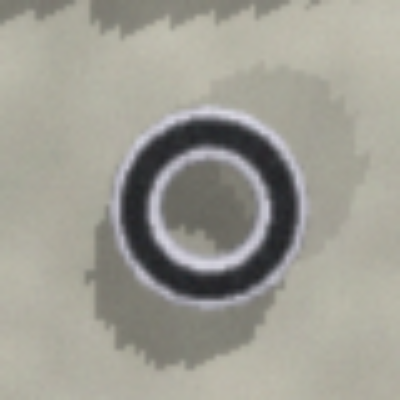

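The bearing is the ring with a dark seal, centred at crop (209,207).

```bash
python3 - <<'E'
from h import *
def ctr(nm,X,r):
    c,im=load(nm);g=cv2.cvtColor(im,cv2.COLOR_BGR2GRAY);u,v=proj(c,X);u,v=int(u),int(v)
    s=g[max(v-r,0):v+r,max(u-r,0):u+r]; m=(s<85).astype(np.uint8)
    k=max(cv2.findContours(m,cv2.RETR_EXTERNAL,cv2.CHAIN_APPROX_NONE)[0],key=cv2.contourArea)
    e=cv2.fitEllipse(k);return c,np.array(e[0])+[max(u-r,0),max(v-r,0)],e[1]
c7,p7,s7=ctr('w7',(.657,.263,.012),35);c2,p2,s2=ctr('w2b',(.657,.263,.012),22)
print(p7,s7,p2,s2,tri(c7,p7,c2,p2).round(4)); X=plane(c7,*p7,.012);print(X)
print(delta((X[0],X[1],.028)),tool()[0])
E
```

```text
[319.29189682 135.43068314] (33.947837829589844, 34.78893280029297) [214.33880043 100.72416306] (22.98381996154785, 25.89581298828125) [0.6564 0.2621 0.0122]
[0.6564174  0.26212161 0.012     ]
([5.75, 0.01, 14.34], 0.0) [0.59906455 0.26054102 0.17146301]
```

>>> drive_tool([
  {"x":2.9,"y":0,"z":0,"rx":0,"ry":0,"rz":0},
  {"x":2.85,"y":0,"z":0,"rx":0,"ry":0,"rz":0},
  {"x":0,"y":0,"z":2.5,"rx":0,"ry":0,"rz":0},
  {"x":0,"y":0,"z":2.5,"rx":0,"ry":0,"rz":0},
  {"x":0,"y":0,"z":2.5,"rx":0,"ry":0,"rz":0},
  {"x":0,"y":0,"z":2.5,"rx":0,"ry":0,"rz":0},
  {"x":0,"y":0,"z":2,"rx":0,"ry":0,"rz":0},
  {"x":0,"y":0,"z":1.3,"rx":0,"ry":0,"rz":0},
  {"x":0,"y":0,"z":1,"rx":0,"ry":0,"rz":0},
  {"x":0,"y":0,"z":0,"rx":0,"ry":0,"rz":0},
])

```text
clock: 15.85
ee_pos: [0.6567, 0.2636, 0.0282]
ee_rot: [0.0, 1.0, 0.016, -0.0]
wrist_force: [-0.7, 0.2, 0.3]
width: 0.0878
grip_force: 0.0
```

>>> drive_tool([
  {"x":0,"y":0,"z":0,"rx":0,"ry":0,"rz":0},
  {"x":0,"y":0,"z":0,"rx":0,"ry":0,"rz":0},
  {"x":0,"y":0,"z":0,"rx":0,"ry":0,"rz":0},
  {"x":0,"y":0,"z":0,"rx":0,"ry":0,"rz":0},
  {"x":0,"y":0,"z":0,"rx":0,"ry":0,"rz":0},
  {"x":0,"y":0,"z":0,"rx":0,"ry":0,"rz":0},
  {"x":0,"y":0,"z":0,"rx":0,"ry":0,"rz":0},
  {"x":0,"y":0,"z":0,"rx":0,"ry":0,"rz":0},
  {"x":0,"y":0,"z":0,"rx":0,"ry":0,"rz":0},
  {"x":0,"y":0,"z":0,"rx":0,"ry":0,"rz":0},
], grip=0, grip_force=30)

```text
clock: 17.1
ee_pos: [0.6569, 0.2637, 0.0288]
ee_rot: [-0.0, 1.0, 0.016, -0.0]
wrist_force: [-1.1, -0.8, 2.2]
width: 0.0406
grip_force: 30.0
```

```bash
python3 - <<'E'
from h import *
print(tool()[0],delta((.5232,-.0508,.15)))
E
```

```text
[0.65691994 0.26366528 0.02875616] ([-14.37, 31.0, -12.12], 0.0)
```

>>> drive_tool([
  {"x":0,"y":0,"z":-3,"rx":0,"ry":0,"rz":0},
  {"x":0,"y":0,"z":-4,"rx":0,"ry":0,"rz":0},
  {"x":-1.4,"y":3,"z":-1,"rx":0,"ry":0,"rz":0},
  {"x":-2.3,"y":5,"z":0,"rx":0,"ry":0,"rz":0},
  {"x":-2.3,"y":5,"z":0,"rx":0,"ry":0,"rz":0},
  {"x":-2.3,"y":5,"z":0,"rx":0,"ry":0,"rz":0},
  {"x":-2.3,"y":5,"z":0,"rx":0,"ry":0,"rz":0},
  {"x":-2.3,"y":5,"z":0,"rx":0,"ry":0,"rz":0},
  {"x":-1.4,"y":3,"z":0,"rx":0,"ry":0,"rz":0},
  {"x":0,"y":0,"z":0,"rx":0,"ry":0,"rz":0},
])

```text
clock: 18.35
ee_pos: [0.5229, -0.0523, 0.1086]
ee_rot: [-0.0, 1.0, 0.014, -0.0]
wrist_force: [-0.3, 0.0, -0.2]
width: 0.0406
grip_force: 30.0
```

```bash
python3 - <<'E'
from h import *
print(tool()[0],delta((.5232,-.0508,.0395)),readout.state()['width'],np.abs(readout.state()['qvel']).max())
E
```

```text
[ 0.52292175 -0.05232656  0.10855983] ([0.04, -0.15, 6.91], 0.0) 0.040616706802893136 0.04798790868313122
```

>>> drive_tool([
  {"x":0,"y":-0.1,"z":2,"rx":0,"ry":0,"rz":0},
  {"x":0,"y":0,"z":2,"rx":0,"ry":0,"rz":0},
  {"x":0,"y":0,"z":1.5,"rx":0,"ry":0,"rz":0},
  {"x":0,"y":0,"z":0.8,"rx":0,"ry":0,"rz":0},
  {"x":0,"y":0,"z":0.3,"rx":0,"ry":0,"rz":0},
  {"x":0,"y":0,"z":0.2,"rx":0,"ry":0,"rz":0},
  {"x":0,"y":0,"z":0,"rx":0,"ry":0,"rz":0},
  {"x":0,"y":0,"z":0,"rx":0,"ry":0,"rz":0},
  {"x":0,"y":0,"z":0,"rx":0,"ry":0,"rz":0},
  {"x":0,"y":0,"z":0,"rx":0,"ry":0,"rz":0},
])

```text
clock: 19.6
ee_pos: [0.5239, -0.0497, 0.0408]
ee_rot: [-0.0, 1.0, 0.016, 0.0]
wrist_force: [-0.3, -0.8, -1.5]
width: 0.0408
grip_force: 30.0
```

>>> drive_tool([
  {"x":0,"y":0,"z":0,"rx":0,"ry":0,"rz":0},
  {"x":0,"y":0,"z":0,"rx":0,"ry":0,"rz":0},
  {"x":0,"y":0,"z":0,"rx":0,"ry":0,"rz":0},
  {"x":0,"y":0,"z":0,"rx":0,"ry":0,"rz":0},
  {"x":0,"y":0,"z":0,"rx":0,"ry":0,"rz":0},
  {"x":0,"y":0,"z":0,"rx":0,"ry":0,"rz":0},
  {"x":0,"y":0,"z":-1,"rx":0,"ry":0,"rz":0},
  {"x":0,"y":0,"z":-3,"rx":0,"ry":0,"rz":0},
  {"x":0,"y":0,"z":-5,"rx":0,"ry":0,"rz":0},
  {"x":0,"y":0,"z":-4,"rx":0,"ry":0,"rz":0},
], grip=1)

```text
clock: 20.85
ee_pos: [0.524, -0.0497, 0.173]
ee_rot: [0.0, 1.0, 0.016, 0.001]
wrist_force: [0.9, 0.4, 0.2]
width: 0.0875
grip_force: 0.0
```

```bash
python3 - <<'E'
from h import *
print(delta((.594,.074,.17)),delta((.594,-.21,.17)))
E
```

```text
([7.39, -12.15, 0.31], 0.0) ([6.48, 16.24, 0.31], 0.0)
```

>>> drive_tool([
  {"x":1,"y":-2,"z":0,"rx":0,"ry":0,"rz":0},
  {"x":2,"y":-3.3,"z":0,"rx":0,"ry":0,"rz":0},
  {"x":2,"y":-3.3,"z":0,"rx":0,"ry":0,"rz":0},
  {"x":1.4,"y":-2.5,"z":0,"rx":0,"ry":0,"rz":0},
  {"x":0.6,"y":-1,"z":0,"rx":0,"ry":0,"rz":0},
  {"x":0,"y":0,"z":0,"rx":0,"ry":0,"rz":0},
  {"x":0,"y":0,"z":0,"rx":0,"ry":0,"rz":0},
  {"x":0,"y":0,"z":0,"rx":0,"ry":0,"rz":0},
  {"x":0,"y":0,"z":0,"rx":0,"ry":0,"rz":0},
  {"x":0,"y":0,"z":0,"rx":0,"ry":0,"rz":0},
])

```text
clock: 22.1
ee_pos: [0.5898, 0.0731, 0.1707]
ee_rot: [-0.0, 1.0, 0.016, -0.0]
wrist_force: [0.4, 0.5, 0.6]
width: 0.0875
grip_force: 0.0
```

```bash
python3 - <<'E'
from h import *
c,im=snap('wrist','w8');print(tool()[0])
u,v=proj(c,(.646,.075,.027));print(u,v)
v0,u0=int(v)-45,int(u)-45
s=im[max(v0,0):v0+90,u0:u0+90]
cv2.imwrite('pics/w8c.png',cv2.resize(s,(450,450)));print(u0,v0)
E
```

```text
[0.5899171  0.07316537 0.17069681]
319.18071710355974 137.94286761360217
274 92
```

View pics/w8c.png

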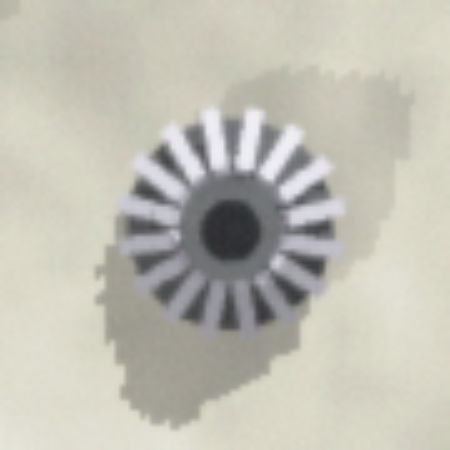

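It is the grey steel gear; its hub hole is at crop (231,230), i.e. native (320.2,138.0).

```bash
python3 - <<'E'
from h import *
c8,im=load('w8');c3,i3=load('w3')
def hub(c,im,X,r,th=62):
    g=cv2.cvtColor(im,cv2.COLOR_BGR2GRAY);u,v=np.int32(proj(c,X));s=g[v-r:v+r,u-r:u+r]
    M=cv2.moments((s<th).astype(np.uint8),True);return np.array([M['m10']/M['m00'],M['m01']/M['m00']])+[u-r,v-r],M['m00']
X0=(.6464,.0746,.0275)
p8,a8=hub(c8,im,X0,8);p3,a3=hub(c3,i3,X0,6,75);print(p8,a8,p3,a3,tri(c8,p8,c3,p3).round(4))
X=plane(c8,320.2,138,.027);print(X);print(delta((X[0],X[1],.028)))
E
```

```text
[319.7755102  137.87755102] 98.0 [164.40909091 145.70454545] 88.0 [0.6464 0.0744 0.0276]
[0.64597598 0.07399355 0.027     ]
([5.61, 0.09, 14.27], 0.0)
```

>>> drive_tool([
  {"x":2.8,"y":0,"z":0,"rx":0,"ry":0,"rz":0},
  {"x":2.8,"y":0,"z":0,"rx":0,"ry":0,"rz":0},
  {"x":0,"y":0,"z":2.5,"rx":0,"ry":0,"rz":0},
  {"x":0,"y":0,"z":2.5,"rx":0,"ry":0,"rz":0},
  {"x":0,"y":0,"z":2.5,"rx":0,"ry":0,"rz":0},
  {"x":0,"y":0,"z":2.5,"rx":0,"ry":0,"rz":0},
  {"x":0,"y":0,"z":2,"rx":0,"ry":0,"rz":0},
  {"x":0,"y":0,"z":1.2,"rx":0,"ry":0,"rz":0},
  {"x":0,"y":0,"z":1,"rx":0,"ry":0,"rz":0},
  {"x":0,"y":0,"z":0,"rx":0,"ry":0,"rz":0},
])

```text
clock: 23.4
ee_pos: [0.6457, 0.0752, 0.0283]
ee_rot: [-0.0, 1.0, 0.016, -0.0]
wrist_force: [-0.1, -1.0, -0.3]
width: 0.0875
grip_force: 0.0
```

>>> drive_tool([
  {"x":0,"y":0,"z":0,"rx":0,"ry":0,"rz":0},
  {"x":0,"y":0,"z":0,"rx":0,"ry":0,"rz":0},
  {"x":0,"y":0,"z":0,"rx":0,"ry":0,"rz":0},
  {"x":0,"y":0,"z":0,"rx":0,"ry":0,"rz":0},
  {"x":0,"y":0,"z":0,"rx":0,"ry":0,"rz":0},
  {"x":0,"y":0,"z":0,"rx":0,"ry":0,"rz":0},
  {"x":0,"y":0,"z":0,"rx":0,"ry":0,"rz":0},
  {"x":0,"y":0,"z":0,"rx":0,"ry":0,"rz":0},
  {"x":0,"y":0,"z":0,"rx":0,"ry":0,"rz":0},
  {"x":0,"y":0,"z":0,"rx":0,"ry":0,"rz":0},
], grip=0, grip_force=30)

```text
clock: 24.65
ee_pos: [0.646, 0.0752, 0.0288]
ee_rot: [-0.0, 1.0, 0.016, 0.0]
wrist_force: [-0.0, 0.3, 2.7]
width: 0.0424
grip_force: 30.0
```

```bash
python3 - <<'E'
from h import *
print(tool()[0],delta((.5197,.059,.12)),readout.state()['width'])
E
```

```text
[0.64597169 0.07522672 0.02879264] ([-12.67, 1.22, -9.12], 0.0) 0.042401267532149504
```

>>> drive_tool([
  {"x":0,"y":0,"z":-3,"rx":0,"ry":0,"rz":0},
  {"x":0,"y":0,"z":-4,"rx":0,"ry":0,"rz":0},
  {"x":-1.5,"y":0,"z":-1,"rx":0,"ry":0,"rz":0},
  {"x":-3,"y":0.3,"z":0,"rx":0,"ry":0,"rz":0},
  {"x":-3.5,"y":0.4,"z":0,"rx":0,"ry":0,"rz":0},
  {"x":-3,"y":0.3,"z":0,"rx":0,"ry":0,"rz":0},
  {"x":-1.7,"y":0.2,"z":0,"rx":0,"ry":0,"rz":0},
  {"x":0,"y":0,"z":2,"rx":0,"ry":0,"rz":0},
  {"x":0,"y":0,"z":2,"rx":0,"ry":0,"rz":0},
  {"x":0,"y":0,"z":0,"rx":0,"ry":0,"rz":0},
])

```text
clock: 25.9
ee_pos: [0.5161, 0.0593, 0.0667]
ee_rot: [-0.0, 1.0, 0.016, -0.003]
wrist_force: [0.1, 0.3, -0.9]
width: 0.0427
grip_force: 30.0
```

```bash
python3 - <<'E'
from h import *
print(tool()[0],delta((.5197,.059,.034)),readout.state()['width'])
E
```

```text
[0.51611611 0.05926812 0.06667531] ([0.38, 0.04, 3.27], 0.0) 0.04265664370473306
```

>>> drive_tool([
  {"x":0,"y":0,"z":1.5,"rx":0,"ry":0,"rz":0},
  {"x":0,"y":0,"z":1.0,"rx":0,"ry":0,"rz":0},
  {"x":0,"y":0,"z":0.6,"rx":0,"ry":0,"rz":0},
  {"x":0,"y":0,"z":0.3,"rx":0,"ry":0,"rz":0},
  {"x":0,"y":0,"z":0,"rx":0,"ry":0,"rz":0},
  {"x":0,"y":0,"z":0,"rx":0,"ry":0,"rz":0},
  {"x":0,"y":0,"z":0,"rx":0,"ry":0,"rz":0},
  {"x":0,"y":0,"z":0,"rx":0,"ry":0,"rz":0},
  {"x":0,"y":0,"z":0,"rx":0,"ry":0,"rz":0},
  {"x":0,"y":0,"z":0,"rx":0,"ry":0,"rz":0},
])

```text
clock: 27.15
ee_pos: [0.5194, 0.0592, 0.0347]
ee_rot: [-0.0, 1.0, 0.016, 0.0]
wrist_force: [-0.9, 1.0, -1.6]
width: 0.0427
grip_force: 30.0
```

>>> drive_tool([
  {"x":0,"y":0,"z":0,"rx":0,"ry":0,"rz":0},
  {"x":0,"y":0,"z":0,"rx":0,"ry":0,"rz":0},
  {"x":0,"y":0,"z":0,"rx":0,"ry":0,"rz":0},
  {"x":0,"y":0,"z":0,"rx":0,"ry":0,"rz":0},
  {"x":0,"y":0,"z":0,"rx":0,"ry":0,"rz":0},
  {"x":0,"y":0,"z":0,"rx":0,"ry":0,"rz":0},
  {"x":0,"y":0,"z":-1,"rx":0,"ry":0,"rz":0},
  {"x":0,"y":0,"z":-3,"rx":0,"ry":0,"rz":0},
  {"x":0,"y":0,"z":-5,"rx":0,"ry":0,"rz":0},
  {"x":0,"y":0,"z":-5,"rx":0,"ry":0,"rz":0},
], grip=1)

```text
clock: 28.4
ee_pos: [0.519, 0.0592, 0.1766]
ee_rot: [-0.0, 1.0, 0.016, -0.0]
wrist_force: [0.5, -0.4, 0.2]
width: 0.0876
grip_force: 0.0
```

>>> drive_tool([
  {"x":1,"y":3,"z":0,"rx":0,"ry":0,"rz":0},
  {"x":1,"y":5,"z":0,"rx":0,"ry":0,"rz":0},
  {"x":1,"y":5,"z":0,"rx":0,"ry":0,"rz":0},
  {"x":1,"y":5,"z":0,"rx":0,"ry":0,"rz":0},
  {"x":1,"y":5,"z":0,"rx":0,"ry":0,"rz":0},
  {"x":1,"y":4,"z":0,"rx":0,"ry":0,"rz":0},
  {"x":1,"y":2.5,"z":0,"rx":0,"ry":0,"rz":0},
  {"x":1,"y":1,"z":0,"rx":0,"ry":0,"rz":0},
  {"x":0.3,"y":0.5,"z":0,"rx":0,"ry":0,"rz":0},
  {"x":0,"y":0,"z":0,"rx":0,"ry":0,"rz":0},
])

```text
clock: 29.65
ee_pos: [0.6121, -0.2472, 0.1747]
ee_rot: [-0.0, 1.0, 0.016, -0.0]
wrist_force: [-0.1, -0.1, 0.3]
width: 0.0879
grip_force: 0.0
```

```bash
python3 - <<'E'
from h import *
imaging.get_image('wrist')
c,im=snap('wrist','w9');print(tool()[0])
u,v=proj(c,(.658,-.250,.026));print(u,v)
v0,u0=max(int(v)-60,0),int(u)-60
s=im[v0:v0+120,u0:u0+120]
cv2.imwrite('pics/w9c.png',cv2.resize(s,(480,480)));print(u0,v0)
E
```

```text
[ 0.61181892 -0.24682228  0.17463566]
323.96943408004176 147.84997580568194
263 87
```

View pics/w9c.png

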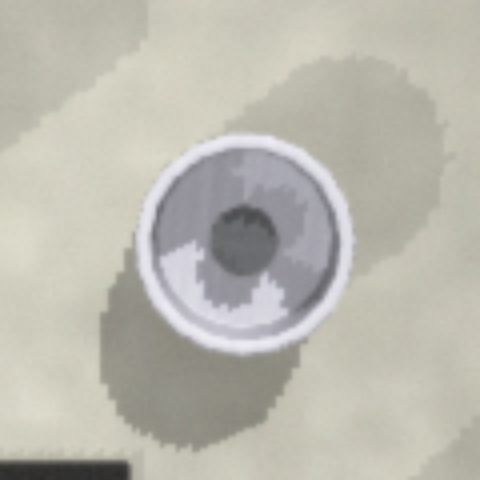

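The drum is open side up, its rim centred at crop (245,243), i.e. native (324.2,147.8).

```bash
python3 - <<'E'
from h import *
c9,_=load('w9');X=plane(c9,324.2,147.8,.026);c1,_=load('w1b')
a,b=plane(c9,263+137/4,147.8,.026),plane(c9,263+354/4,147.8,.026)
print(X,'dia',np.linalg.norm(a-b),tri(c9,(324.2,147.8),c1,(372,81)).round(4));print(delta((X[0],X[1],.029)))
E
```

```text
[ 0.65805755 -0.25023149  0.026     ] dia 0.054927185026320574 [ 0.6579 -0.2502  0.0236]
([4.62, 0.5, 14.56], 0.0)
```

>>> drive_tool([
  {"x":2.3,"y":0.25,"z":0,"rx":0,"ry":0,"rz":0},
  {"x":2.3,"y":0.25,"z":0,"rx":0,"ry":0,"rz":0},
  {"x":0,"y":0,"z":2.5,"rx":0,"ry":0,"rz":0},
  {"x":0,"y":0,"z":2.5,"rx":0,"ry":0,"rz":0},
  {"x":0,"y":0,"z":2.5,"rx":0,"ry":0,"rz":0},
  {"x":0,"y":0,"z":2.5,"rx":0,"ry":0,"rz":0},
  {"x":0,"y":0,"z":2.3,"rx":0,"ry":0,"rz":0},
  {"x":0,"y":0,"z":1.2,"rx":0,"ry":0,"rz":0},
  {"x":0,"y":0,"z":1,"rx":0,"ry":0,"rz":0},
  {"x":0,"y":0,"z":0,"rx":0,"ry":0,"rz":0},
])

```text
clock: 31.0
ee_pos: [0.6581, -0.2512, 0.0293]
ee_rot: [-0.0, 1.0, 0.016, -0.0]
wrist_force: [1.1, 0.4, -0.3]
width: 0.0876
grip_force: 0.0
```

>>> drive_tool([
  {"x":0,"y":0,"z":0,"rx":0,"ry":0,"rz":0},
  {"x":0,"y":0,"z":0,"rx":0,"ry":0,"rz":0},
  {"x":0,"y":0,"z":0,"rx":0,"ry":0,"rz":0},
  {"x":0,"y":0,"z":0,"rx":0,"ry":0,"rz":0},
  {"x":0,"y":0,"z":0,"rx":0,"ry":0,"rz":0},
  {"x":0,"y":0,"z":0,"rx":0,"ry":0,"rz":0},
  {"x":0,"y":0,"z":0,"rx":0,"ry":0,"rz":0},
  {"x":0,"y":0,"z":0,"rx":0,"ry":0,"rz":0},
  {"x":0,"y":0,"z":0,"rx":0,"ry":0,"rz":0},
  {"x":0,"y":0,"z":0,"rx":0,"ry":0,"rz":0},
], grip=0, grip_force=30)

```text
clock: 32.25
ee_pos: [0.6585, -0.2515, 0.03]
ee_rot: [-0.0, 1.0, 0.016, 0.0]
wrist_force: [0.0, 1.1, 4.3]
width: 0.0551
grip_force: 30.0
```

```bash
python3 - <<'E'
from h import *
print(tool()[0],delta((.5265,-.161,.12)),readout.state()['width'])
E
```

```text
[ 0.65845974 -0.25145613  0.03003102] ([-12.9, -9.46, -9.0], 0.0) 0.05510938430131579
```

>>> drive_tool([
  {"x":0,"y":0,"z":-3,"rx":0,"ry":0,"rz":0},
  {"x":0,"y":0,"z":-4,"rx":0,"ry":0,"rz":0},
  {"x":-2,"y":0,"z":-1,"rx":0,"ry":0,"rz":0},
  {"x":-3.6,"y":-1.5,"z":0,"rx":0,"ry":0,"rz":0},
  {"x":-3.6,"y":-3,"z":0,"rx":0,"ry":0,"rz":0},
  {"x":-2.2,"y":-3,"z":0,"rx":0,"ry":0,"rz":0},
  {"x":-1.5,"y":-2,"z":0,"rx":0,"ry":0,"rz":0},
  {"x":0,"y":0,"z":2,"rx":0,"ry":0,"rz":0},
  {"x":0,"y":0,"z":2,"rx":0,"ry":0,"rz":0},
  {"x":0,"y":0,"z":0,"rx":0,"ry":0,"rz":0},
])

```text
clock: 33.5
ee_pos: [0.5249, -0.1601, 0.0681]
ee_rot: [-0.001, 1.0, 0.016, -0.002]
wrist_force: [-0.6, 0.3, -1.6]
width: 0.0552
grip_force: 30.0
```

>>> drive_tool([
  {"x":0,"y":0,"z":1.5,"rx":0,"ry":0,"rz":0},
  {"x":0,"y":0,"z":1.0,"rx":0,"ry":0,"rz":0},
  {"x":0,"y":0,"z":0.6,"rx":0,"ry":0,"rz":0},
  {"x":0,"y":0,"z":0.3,"rx":0,"ry":0,"rz":0},
  {"x":0,"y":0,"z":0,"rx":0,"ry":0,"rz":0},
  {"x":0,"y":0,"z":0,"rx":0,"ry":0,"rz":0},
  {"x":0,"y":0,"z":0,"rx":0,"ry":0,"rz":0},
  {"x":0,"y":0,"z":0,"rx":0,"ry":0,"rz":0},
  {"x":0,"y":0,"z":0,"rx":0,"ry":0,"rz":0},
  {"x":0,"y":0,"z":0,"rx":0,"ry":0,"rz":0},
])

```text
clock: 34.75
ee_pos: [0.5264, -0.1607, 0.0357]
ee_rot: [-0.0, 1.0, 0.016, 0.0]
wrist_force: [0.2, 0.4, -2.1]
width: 0.0555
grip_force: 30.0
```

>>> drive_tool([
  {"x":0,"y":0,"z":0,"rx":0,"ry":0,"rz":0},
  {"x":0,"y":0,"z":0,"rx":0,"ry":0,"rz":0},
  {"x":0,"y":0,"z":0,"rx":0,"ry":0,"rz":0},
  {"x":0,"y":0,"z":0,"rx":0,"ry":0,"rz":0},
  {"x":0,"y":0,"z":0,"rx":0,"ry":0,"rz":0},
  {"x":0,"y":0,"z":0,"rx":0,"ry":0,"rz":0},
  {"x":0,"y":0,"z":-1,"rx":0,"ry":0,"rz":0},
  {"x":0,"y":0,"z":-3,"rx":0,"ry":0,"rz":0},
  {"x":0,"y":0,"z":-5,"rx":0,"ry":0,"rz":0},
  {"x":0,"y":0,"z":-5,"rx":0,"ry":0,"rz":0},
], grip=1)

```text
clock: 36.0
ee_pos: [0.5261, -0.1605, 0.1775]
ee_rot: [-0.0, 1.0, 0.016, -0.0]
wrist_force: [0.5, -0.6, -0.5]
width: 0.0881
grip_force: 0.0
```

>>> drive_tool([
  {"x":-0.9,"y":-2,"z":-1,"rx":0,"ry":0,"rz":0},
  {"x":-1,"y":-3,"z":-1,"rx":0,"ry":0,"rz":0},
  {"x":-1,"y":-3,"z":-1,"rx":0,"ry":0,"rz":0},
  {"x":-1,"y":-2,"z":-1,"rx":0,"ry":0,"rz":0},
  {"x":0,"y":-1,"z":-1,"rx":0,"ry":0,"rz":0},
  {"x":0,"y":0,"z":0,"rx":0,"ry":0,"rz":0},
  {"x":0,"y":0,"z":0,"rx":0,"ry":0,"rz":0},
  {"x":0,"y":0,"z":0,"rx":0,"ry":0,"rz":0},
  {"x":0,"y":0,"z":0,"rx":0,"ry":0,"rz":0},
  {"x":0,"y":0,"z":0,"rx":0,"ry":0,"rz":0},
])

```text
clock: 37.25
ee_pos: [0.4838, -0.0522, 0.2254]
ee_rot: [-0.0, 1.0, 0.016, -0.0]
wrist_force: [1.4, 0.7, 0.2]
width: 0.0882
grip_force: 0.0
```

```bash
python3 - <<'E'
from h import *
c,im=snap('wrist','w10');print(tool()[0])
cv2.imwrite('pics/w10c.png',cv2.resize(im[:240,80:560],(800,400)))
E
```

```text
[ 0.48385162 -0.05217868  0.22549851]
```

View pics/w10c.png

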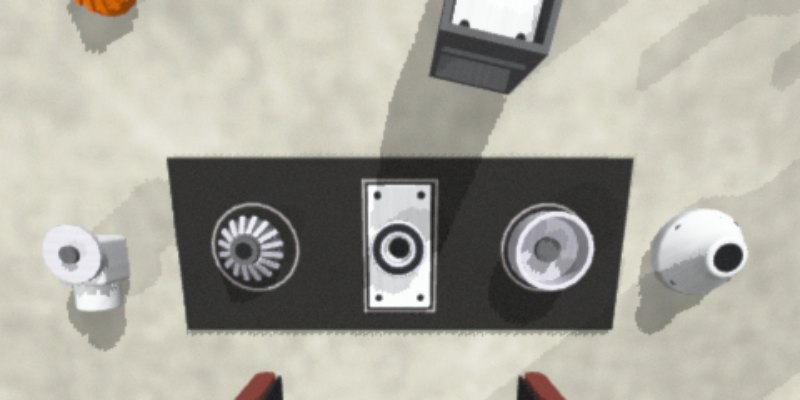

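```bash
python3 - <<'E'
from h import *
c,im=load('w10');m=np.array([.5231,-.0511]);y=.031;Rm=np.array([[np.cos(y),np.sin(y)],[-np.sin(y),np.cos(y)]])
k=lambda u,v:(u*.6+80,v*.6)
for n,u,v,z in(('gear',243,249,.031),('drum',550,250,.030),('bearing',399,248,.022),('plate FL',377.5,195,.01),('plate NR',421,298,.01),('plate NL',379,298,.01),('plate FR',420,195,.01)):
    print(n,(Rm@(plane(c,*k(u,v),z)[:2]-m)).round(4))
g=cv2.cvtColor(im,cv2.COLOR_BGR2GRAY)[:30,335:400]
n,l,s,ce=cv2.connectedComponentsWithStats((g<90).astype(np.uint8))
for i in range(1,n):
    if s[i][4]<60:
        p=ce[i]+[335,0]; print(p.round(1),s[i][4],[plane(c,*p,z)[:2].round(4).tolist() for z in(.072,.078)])
E
```

```text
gear [0.0008 0.1102]
drum [ 0.     -0.1069]
bearing [0.0006 0.0001]
plate FL [0.0377 0.0158]
plate NR [-0.0387 -0.0169]
plate NL [-0.0387  0.0155]
plate FR [ 0.0377 -0.0152]
[352.    0.5] 2 [[0.6621, -0.0763], [0.6599, -0.0757]]
[346.   3.] 1 [[0.66, -0.071], [0.6578, -0.0705]]
[351.   5.] 3 [[0.6585, -0.0756], [0.6564, -0.0751]]
[345.   8.] 1 [[0.656, -0.0703], [0.6539, -0.0699]]
[350.  10.] 3 [[0.6545, -0.0749], [0.6525, -0.0744]]
[358.4  13.9] 12 [[0.6516, -0.0828], [0.6496, -0.0821]]
[392.3  22. ] 11 [[0.6461, -0.1144], [0.6442, -0.1131]]
```

Everything measures on target: each part is within about 3 mm of its place, and the top plate is 6 mm lower in the magazine and not shifted. I hand the job in.

```bash
python3 -c "
from cell import robot
print(robot.sign_off())"
```

```text
the job is handed in; nothing more can be done
None
```

I handed the job in at about 37 s: by the last wrist image, plate, bearing, drum and gear sit within about 3 mm of their places, the other plates are still in the magazine with the top one a plate lower, and the oil bottle was left alone; sign-off gave no verdict.

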